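# Thread the sample rack under the hold-down bar into the free autosampler lane

### The arm

A 6-joint arm with a two-finger parallel gripper is mounted at the origin on the work surface. World frame = base frame: x ahead of the robot, y to its left, z up, the work surface at z = 0. Lengths are in m, angles in rad, forces in N, time in s.
With the tool pointing down it reaches from about 0.35 to 0.85 m from the base axis. Payload 8.1 kg.
Tool frame: the origin (TCP) lies on the centre line of the jaws, within the pads' length; the fingertips stand 17 mm ahead of it and the grasp point (between the pads) lies 2 mm behind it; z points along the fingers, y is the line along which they close (so a half turn about z gives the same grasp; the last joint's range is limited). The gripper opens to 93 mm and grips with 3 to 60 N. Pads are 15 mm wide; open, the fingers measure 128 mm over their backs; the gripper's body (75 mm by 188 mm) begins 65 mm behind the grasp point.
Start: joints at [1.05, 0.13, 1.488, -0, 1.523, -0.085], TCP at [0.253, 0.544, 0.204] pointing down, gripper open.
Joint ranges: [-2.96, 2.96], [-0.89, 2.26], [0.02, 2.5], [-1.34, 4.48], [0, 2.73], [-2.66, 2.66]. Speed limits (rad/s): [2.39, 2.39, 2.79, 3.14, 3.14, 3.14].

### API

Orientations are given as a rotation vector (axis times angle).
In Python, from plant import telemetry, viewer, order gives the robot as it stands.
- The arm moves only by the tool send_rows, never from a script. Its argument "plan" is a list that holds one entry, the list of rows, each a list of 5 numbers: the closure, from -1 (fully open) to 1 (shut), then the shift along the world's x, y, z normalised to -1 to 1, where 1 is 0.2 m, then the turn about the world's z normalised to -1 to 1, where 1 is 60 degrees. A call has 1 to 20 rows; each row is the pose to reach, as a shift and turn from the pose commanded when the call began; what a row does not reach only later rows make up. A row lasts 1/12 s, in which the tool goes at most 41.7 mm and 7.16 degrees, less where a joint would pass 70% of its speed; a pose out of reach is approached as far as the arm can. A call with a number of a shift or a turn outside -1 to 1 is refused whole. A call with a gripper value outside its range is refused whole. The fingers move at their own pace and stop on an object; "force" is the grip in N (left out, the last holds). Time passes only in rows, so rows that repeat a pose let the fingers close. It gives the time, the measured TCP pose, the force, the opening and the grip force at its end, in the units of the state.
- telemetry.read_state(): the state, without advancing time (a new reading comes with each control period).
- viewer.read_camera(name): name is "scene" or "side" or "wrist"; returns (picture, depth): 480x640x3 uint8, blue, green, red; 480x640 float32, m along the optical axis (not along the pixel's ray), 0 where there is no reading.
- viewer.calibration(name): a dict with "camera_matrix" (3x3 intrinsics, pixels), "extrinsics" (4x4, takes a point from camera to world coordinates); the wrist camera has in their place "hand_eye" (4x4, takes a point from camera to tool coordinates, whose origin is the TCP and whose axes are the flange's). Camera axes: x right, y up, looking along -z (the intrinsics and any distortion apply to the point x, -y, -z); pixel columns grow to the right and rows downward; lengths in m; the calibration is good to about 2 mm. A picture is of the moment at which its call begins: read the wrist's pose just before it. calibration takes no time and is no camera call.
- order.close_job(): hands the job in; it is judged then, once.
The state is a dict: "t": time; "q": joint angles; "dq": joint speeds; "joint_torque": joint torques, N m; "tool_pos": TCP position; "orientation": TCP orientation; "force": force on the tool from outside, world axes, zero at the start; "wrist_torque": the same for the moment, N m; "opening": finger opening in m; "gripper_force": force on a finger pad.
Only numpy, scipy, OpenCV 4.12 (cv2) and the standard library are available. Lean on these libraries where they do the work, as an engineer would, in place of code of your own. Each camera call takes 0.05 s, during which the arm holds its last target. There are 200 camera calls.

### The job

One lane of the autosampler dock already holds a rack; load the loose rack into the other, free lane, keeping it upright. Slide it along the lane, handle first, from the open end under the hold-down bar until the handle is clear on the far side of the bar; let it rest there flat on the lane floor and let go, then take it by its handle and draw it on until it has pushed the lane's stiff metal plate all the way back to its stop: feel for the stop and press on it firmly for a moment, with about 15 N at the hand, never over 30 N. Leave the rack there and do not disturb the parked rack or the bottle, beaker and jar nearby.

Things in the scene. Friction and masses are not known exactly. Their poses are not given: they have to be found in the camera images.
- rack: The loose rack on the bench: a white plastic block 46 mm wide (x), 160 long (y), 34 high, upright, front (+y, handle end) within a quarter turn of world +y. Origin: centre of the underside, z up. Five capped tubes fixed in its top along the middle, 17 mm wide, tops 55 mm above the underside, from 75 mm behind to 31 mm ahead of the centre. 0.4 to 0.75 kg, balanced near its centre
- rack_handle (a point): Point in the rack's handle, an upright paddle on top of the block near its front: 30 mm wide (rack x), 12 thick (rack y), from 34 to 58 mm above the rack's underside. The point is on its mid-plane, 62 mm ahead of the rack's origin (18 mm behind the rack's front face) and 50 mm above the underside
- parked_rack: An identical rack already standing in one of the two lanes of the dock, near or far (it changes from run to run), handle to +y, reaching under the bar. Origin and axes as for the loose rack. Leave it alone
- dock: Fixed autosampler dock: grey plate 240 (x) by 376 mm (y -180 to +196), 6 thick. Origin on the bench under the hold-down bar's middle; x across the lanes, y along them, z up. Two lanes at x = -50 (near) and +50 (far), each 54 mm wide between ribs 5 mm thick, tops 14 mm above the bench, y -180 to +160. Lanes are open at the -y end; a black wall 40 mm high stands at y 182 to 194
- bar (a point): Middle of the aluminium hold-down bar that crosses both lanes: 16 mm wide (dock y), underside 70 mm and top 80 mm above the bench, 238 mm long (dock x), on two black posts 16 by 22 mm, 80 mm high, centred 111 mm either side. Axes as for the dock
- lane_near (a point): Point on the floor of the near lane, 6 mm above the bench, mid-width, straight under the bar; axes as for the dock
- lane_far (a point): Point on the floor of the far lane, 6 mm above the bench, mid-width, straight under the bar; axes as for the dock
- plate_near (a joint): Travel of the near lane's steel plate (46 mm wide, 8 to 36 mm above the bench) that an arriving rack's front face meets, in m: 0 to 0.012 towards dock +y, where it meets a solid stop. Its front face at 0 is somewhere 142 to 160 mm past the bar's middle, differently each run. No spring: slides at about 3 N (rack friction adds a few N), stays where left. Starts at 0 to 0.004
- plate_far (a joint): The same for the far lane's plate; its place is set independently of the near one
- reagent_bottle: Bystander: reagent bottle with blue cap, 68 mm diameter, 150 mm high; origin under its centre
- beaker: Bystander: glass beaker, 72 mm diameter, 70 mm high; origin under its centre
- sample_jar: Bystander: jar with black lid, 60 mm diameter, 70 mm high; origin under its centre

How it is judged:
On the way, in this order (a step that is already met when the one before it is completed fails the run):
1. the loose rack rests flat and released in the free lane, handle through to the far side of the bar but the rack not yet drawn on to the plate (z of rack in the frame of dock between 0.003 and 0.009 m and angle between rack's own z axis and vertical below 0.06 rad and angle between the y axis of rack and the y axis of dock, either way round below 0.12 rad and contact force between the fingers and rack below 0.1 N and linear speed of rack below 0.02 m/s and y of rack_handle in the frame of dock between 0.02 and 0.115 m and (x of rack in the frame of dock between -0.057 and -0.043 m or x of rack in the frame of dock between 0.043 and 0.057 m)), for 0.2 s.
2. the rack's front presses that plate against its stop with more than 5 N (((x of rack in the frame of dock between -0.057 and -0.043 m and value of joint plate_near above 0.0105 m and contact force between rack and plate_near above 5 N) or (x of rack in the frame of dock between 0.043 and 0.057 m and value of joint plate_far above 0.0105 m and contact force between rack and plate_far above 5 N))), for 0.1 s.
At the end, for the whole second after the job is handed in: Rack released, at rest, flat (3 mm, 0.06 rad), handle first in the once-free lane (within 7 mm of its middle, 0.12 rad); that plate pushed back over 10.5 of its 12 mm with the handle over 130 mm past the bar's middle; parked rack and the three bystanders within 12 mm of their starts (z of rack in the frame of dock between 0.003 and 0.009 m and angle between rack's own z axis and vertical below 0.06 rad and angle between the y axis of rack and the y axis of dock, either way round below 0.12 rad and contact force between the fingers and rack below 0.1 N and linear speed of rack below 0.02 m/s and ((x of rack in the frame of dock between -0.057 and -0.043 m and value of joint plate_near above 0.0105 m and y of rack_handle in the frame of dock above 0.13 m) or (x of rack in the frame of dock between 0.043 and 0.057 m and value of joint plate_far above 0.0105 m and y of rack_handle in the frame of dock above 0.13 m)) and distance of each of parked_rack, reagent_bottle, beaker, sample_jar from where it was at the start of the episode below 0.012 m); the robot touches nothing.
It fails at once if the rack is tipped more than 0.4 rad (angle between rack's own z axis and vertical above 0.4 rad).
It fails at once if the parked rack or a bystander is pushed more than 15 mm (distance of any of parked_rack, reagent_bottle, beaker, sample_jar from where it was at the start of the episode above 0.015 m).
It fails at once if the rack's front presses a plate with more than 30 N (contact force between rack and plate_near above 30 N or contact force between rack and plate_far above 30 N).
It also fails if it takes over 66 s, if anything falls off the work surface, if the arm or the gripper's body presses on something with over 40 N, if the wrist force passes 120 N, or if a joint passes its speed limit or range.

## Working session

There is one attempt and no reset: what is moved stays moved. The work goes in short steps, Python scripts to look and compute and a tool call to move; the robot and the scene stay as the last step left them, time stands still between calls to the robot, and variables do not carry over. Pictures are saved under pics/ and viewed, at most 10 in all, crops included, and the job is handed in when it is done.

Besides the shell and the picture viewer there is one more tool, called after ">>>" as a command line: name --argument value ..., lists and objects as JSON in quotes. send_rows: Moves the arm, as the interface text tells. Scaled input: -1 to 1 covers 0.2 m each way for a shift and 60 degrees each way for a turn. Its arguments: {"type":"object","properties":{"plan":{"type":"array"},"force":{"type":"number"}},"required":["plan"]}

```bash
mkdir -p pics; ls; cat > h.py <<'E'
import numpy as np, cv2
from plant import telemetry, viewer, order
from scipy.spatial.transform import Rotation as R
def T(name,st=None):
    c=viewer.calibration(name)
    if 'extrinsics' in c: return np.array(c['camera_matrix']),np.array(c['extrinsics']),c
    st=st or telemetry.read_state(); M=np.eye(4);M[:3,:3]=R.from_rotvec(st['orientation']).as_matrix();M[:3,3]=st['tool_pos']
    return np.array(c['camera_matrix']),M@np.array(c['hand_eye']),c
def cloud(depth,K,E):
    v,u=np.mgrid[:480,:640]; z=depth
    p=np.stack([(u-K[0,2])/K[0,0]*z,-(v-K[1,2])/K[1,1]*z,-z],-1)
    return p@E[:3,:3].T+E[:3,3]
E
python3 - <<'E'
from h import *
print(telemetry.read_state())
for n in('scene','side'):
    K,E,c=T(n); print(n,{k:np.round(v,4).tolist() for k,v in c.items()})
    im,d=viewer.read_camera(n); cv2.imwrite(f'pics/{n}0.png',im); np.save(n+'0.npy',d)
print(viewer.calibration('wrist'))
E
```

```text
pics
{'t': 0.0, 'q': array([ 1.04959231e+00,  1.31138544e-01,  1.48926315e+00,  5.11171174e-05,
        1.52297025e+00, -8.54455995e-02]), 'dq': array([ 0.00239336,  0.00012832,  0.00068391,  0.00151857, -0.0009079 ,
       -0.00110026]), 'joint_torque': array([ 2.02503070e-03, -5.59837461e+01, -4.91766143e+01,  7.68817146e-02,
        3.56843567e-02, -2.84626240e-04]), 'tool_pos': array([0.25295733, 0.54343515, 0.20290982]), 'orientation': array([-6.78963130e-01, -3.06675094e+00,  2.64288348e-03]), 'force': array([ 0.27676659, -0.55358388, -0.31342589]), 'wrist_torque': array([-0.00947793,  0.03144415, -0.0143207 ]), 'gripper_force': 0.0, 'opening': 0.09306031559331614}
scene {'camera_matrix': [[438.8991, 0.0, 313.5949], [0.0, 438.8991, 238.4275], [0.0, 0.0, 1.0]], 'extrinsics': [[0.363, -0.7358, 0.5716, 1.0491], [0.9318, 0.2872, -0.2221, -0.2341], [-0.0007, 0.6132, 0.7899, 0.7017], [0.0, 0.0, 0.0, 1.0]]}
side {'camera_matrix': [[433.5619, 0.0, 320.6429], [0.0, 433.5619, 234.23], [0.0, 0.0, 1.0]], 'extrinsics': [[-0.8203, 0.4348, -0.3716, 0.3148], [-0.5718, -0.6389, 0.5147, 0.335], [-0.0136, 0.6346, 0.7727, 0.6801], [0.0, 0.0, 0.0, 1.0]]}
{'camera_matrix': array([[352.05347521,   0.        , 323.15521658],
       [  0.        , 352.05347521, 240.70472821],
       [  0.        ,   0.        ,   1.        ]]), 'hand_eye': array([[-2.88061450e-04,  9.69160744e-01,  2.46429239e-01,
         6.67500472e-02],
       [ 9.99999947e-01,  2.41218405e-04,  2.20274289e-04,
         2.52187148e-04],
       [ 1.54037926e-04,  2.46429290e-01, -9.69160761e-01,
        -1.80356602e-01],
       [ 0.00000000e+00,  0.00000000e+00,  0.00000000e+00,
         1.00000000e+00]])}
```

View pics/scene0.png

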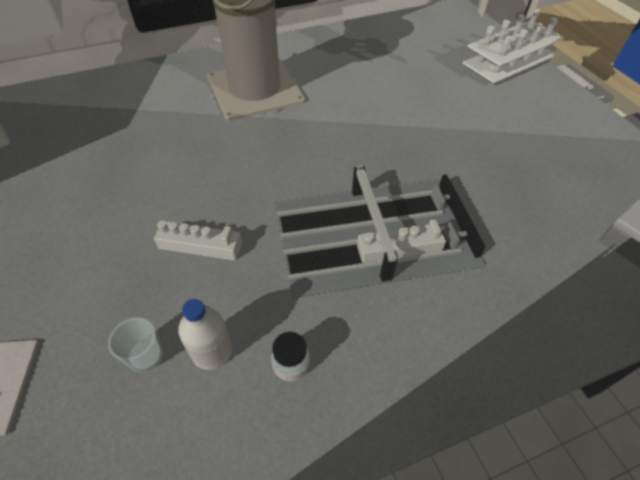

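View pics/side0.png

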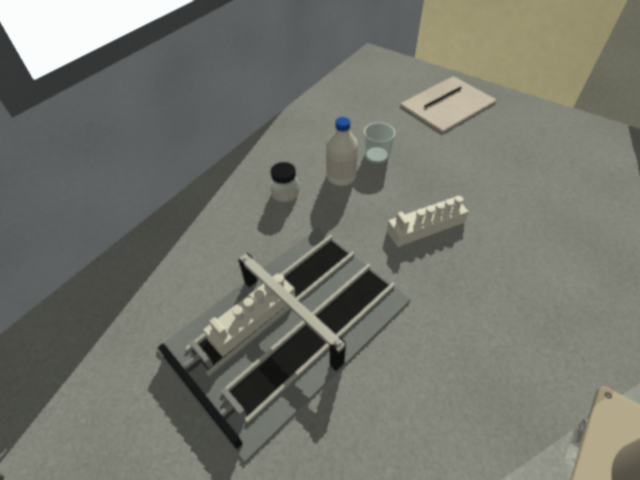

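The parked rack stands in the far lane (scene around 405,242), so the near lane is free. The loose rack is at about (198,240) in the scene view. Next I measure positions from the depth.

```bash
python3 - <<'E'
from h import *
for n,pts in (('scene',dict(rackL=(157,240),rackR=(239,250),handle=(229,231),barT=(361,170),barB=(393,250),wallT=(444,180),wallB=(479,250),laneNL=(282,222),jar=(290,350),bottle=(195,309),dk=(283,210),beaker=(135,335))),
              ('side',dict(handle=(403,218),barT=(245,262),barB=(338,343),wallT=(165,350),wallB=(238,440)))):
    K,E,c=T(n); d=np.load(n+'0.npy'); P=cloud(d,K,E)
    for k,(u,v) in pts.items(): print(n,k,np.round(P[v,u],4))
    ok=(d>0)
    for nm,lo,hi in(('bar',.074,.086),('racktop',.03,.038),('top',.050,.063)):
        m=ok&(P[...,2]>lo)&(P[...,2]<hi)&(P[...,0]>.3)&(P[...,0]<.9)&(abs(P[...,1])<.6)
        nn,lab,st,ce=cv2.connectedComponentsWithStats(m.astype(np.uint8))
        for i in range(1,nn):
            if st[i,4]>25:
                q=P[lab==i]; r=cv2.minAreaRect(q[:,:2].astype(np.float32)*1000)
                print(n,nm,st[i,4],'px',ce[i].round(),'rect mm',np.round(r[0],1),np.round(r[1],1),round(r[2],1),'z',q[:,2].mean().round(4))
    print('floor z',np.median(P[ok&(abs(P[...,2])<.02)][:,2]))
E
```

```text
scene rackL [ 0.4572 -0.3285  0.0308]
scene rackR [ 0.5152 -0.1853  0.0008]
scene handle [ 0.5068 -0.1948  0.0554]
scene barT [0.4701 0.0947 0.0804]
scene barB [0.6745 0.0608 0.081 ]
scene wallT [0.5246 0.2674 0.0402]
scene wallB [0.7043 0.2354 0.0324]
scene laneNL [ 0.4806 -0.0834  0.0045]
scene jar [ 0.7798 -0.1681  0.0715]
scene bottle [ 0.707  -0.2811  0.1506]
scene dk [ 0.4537 -0.0718  0.0088]
scene beaker [ 0.644  -0.3941  0.0298]
scene bar 968 px [376. 214.] rect mm [572.8  73.4] [ 22.8 240.1] 79.2 z 0.0805
scene bar 142 px [208. 345.] rect mm [ 726.6 -284.9] [62.4 22.1] 89.2 z 0.0801
scene racktop 183 px [462. 217.] rect mm [607.6 252.6] [ 11.2 198.9] 82.2 z 0.0339
scene racktop 28 px [356. 186.] rect mm [465.5  87.4] [20.7 10.7] 36.1 z 0.033
scene racktop 93 px [438. 195.] rect mm [553.  238.9] [10.5 47.6] 79.0 z 0.0355
scene racktop 1052 px [199. 239.] rect mm [ 477.5 -255.3] [160.5  47.6] 58.4 z 0.0346
scene racktop 105 px [452. 232.] rect mm [649.7 210.5] [10.4 47.7] 78.3 z 0.0355
scene racktop 126 px [622. 241.] rect mm [787.5 502.2] [66.8  5.9] 17.1 z 0.034
scene rackto
[... 3643 characters left out ...]
de top 98 px [402. 219.] rect mm [ 508.7 -202.2] [12.5 29.9] 59.5 z 0.0559
side top 34 px [244. 270.] rect mm [680.6  61.6] [16.9  7. ] 17.5 z 0.0565
side top 70 px [279. 279.] rect mm [616.7  41.7] [13.6 16.3] 78.5 z 0.0594
side top 28 px [266. 289.] rect mm [622.2  70.3] [ 5. 15.] 80.5 z 0.0584
side top 91 px [259. 295.] rect mm [624.5  86.5] [15.3 17.3] 36.8 z 0.0591
side top 97 px [248. 303.] rect mm [629.4 108.1] [15.9 15.5] 83.2 z 0.0589
side top 97 px [237. 311.] rect mm [633.5 129.5] [15.8 16.1] 8.0 z 0.0593
side top 87 px [217. 329.] rect mm [641.  168.6] [12. 29.] 78.7 z 0.059
side top 57 px [337. 354.] rect mm [459.2  97.6] [25.1 11.8] 43.9 z 0.0567
floor z -0.00036708980875366226
```

```bash
cat >> h.py <<'E'
DY=np.radians(-10.8); dx=np.array([np.cos(DY),np.sin(DY)]); dy=np.array([-np.sin(DY),np.cos(DY)])
BAR=np.array([.5725,.0731])
def dock2w(x,y): return BAR+x*dx+y*dy
def w2dock(p): p=np.asarray(p)[:2]-BAR; return np.array([p@dx,p@dy])
def tyaw(st=None):
    st=st or telemetry.read_state(); y=R.from_rotvec(st['orientation']).as_matrix()[:,1]; return np.degrees(np.arctan2(y[1],y[0]))
E
python3 - <<'E'
from h import *
st=telemetry.read_state(); y=tyaw(st); p=st['tool_pos']
print('tool y yaw',y,'turn to rack',[(t-y+90)%180-90 for t in (-31.8,-10.8)])
a=np.radians(58.2); f=np.array([np.cos(a),np.sin(a)])
o=np.array([.5091,-.2021])-.062*f; g=o-.012*f
print('origin',o,'grip',g,'delta',g-p[:2])
for yy in(-.275,-.017): print(yy,'origin',dock2w(-.05,yy),'grip',dock2w(-.05,yy-.012))
print('handle.06',dock2w(-.05,.06))
E
```

```text
tool y yaw 65.0293199110441 turn to rack [np.float64(83.17068008895592), np.float64(-75.8293199110441)]
origin [ 0.47642874 -0.25479335] grip [ 0.47010527 -0.26499206] delta [ 0.21708179 -0.80845142]
-0.275 origin [ 0.47185578 -0.18765993] grip [ 0.4696072  -0.19944738]
-0.017 origin [0.52020016 0.06577018] grip [0.51795158 0.05398274]
handle.06 [0.53462852 0.1414063 ]
```

>>> send_rows --plan '[[[-1, 0.27, -1, 0, -0.4], [-1, 0.27, -1, 0, -0.4], [-1, 0.27, -1, 0, -0.4], [-1, 0.27, -1, 0, -0.4], [-1, 0.27, -1, 0, -0.4], [-1, 0.27, -1, 0, -0.4]]]'

```text
t: 0.6
tool_pos: [0.3085, 0.3384, 0.2032]
orientation: [1.307, 2.855, -0.005]
force: [0.3, -1.4, 0.8]
opening: 0.0926
gripper_force: 0.0
```

>>> send_rows --plan '[[[-1, 0.27, -1, 0, -0.4], [-1, 0.27, -1, 0, -0.4], [-1, 0.27, -1, 0, -0.4], [-1, 0.27, -1, 0, -0.4], [-1, 0.27, -1, 0, -0.4], [-1, 0.27, -1, 0, -0.4]]]'

```text
t: 1.1
tool_pos: [0.3628, 0.1378, 0.2038]
orientation: [1.876, 2.517, -0.003]
force: [-0.2, 1.9, -0.4]
opening: 0.0929
gripper_force: 0.0
```

>>> send_rows --plan '[[[-1, 0.27, -1, 0, -0.4], [-1, 0.27, -1, 0, -0.4], [-1, 0.27, -1, 0, -0.4], [-1, 0.27, -1, 0, -0.4], [-1, 0.27, -1, 0, -0.4], [-1, 0.27, -1, 0, -0.4]]]'

```text
t: 1.6
tool_pos: [0.4161, -0.0617, 0.2037]
orientation: [2.357, 2.074, -0.002]
force: [0.7, -0.2, 0.3]
opening: 0.0932
gripper_force: 0.0
```

>>> send_rows --plan '[[[-1, 0.27, -1, 0, -0.4], [-1, 0.27, -1, 0, -0.4], [-1, 0.27, -1, 0, -0.4], [-1, 0.27, -1, 0, -0.4], [-1, 0.27, -1, 0, -0.4], [-1, 0.27, -1, 0, -0.4], [-1, 0.27, -1, 0, -0.4]]]'

```text
t: 2.18
tool_pos: [0.4692, -0.2567, 0.2024]
orientation: [-2.733, -1.543, 0.002]
force: [0.4, 0.3, -0.1]
opening: 0.0931
gripper_force: 0.0
```

```bash
cat >> h.py <<'E'
def tops(n,lo=.048,hi=.066,minpx=60,st=None):
    st=st or telemetry.read_state(); K,E,c=T(n,st); im,d=viewer.read_camera(n); P=cloud(d,K,E)
    m=(d>0.05)&(P[...,2]>lo)&(P[...,2]<hi)&(P[...,0]>.3)&(P[...,0]<.75)&(abs(P[...,1])<.45)
    nn,lab,s,ce=cv2.connectedComponentsWithStats(m.astype(np.uint8))
    for i in range(1,nn):
        if s[i,4]>minpx:
            q=P[lab==i]; r=cv2.minAreaRect(q[:,:2].astype(np.float32)*1000)
            print(n,s[i,4],ce[i].round(),'mm',np.round(r[0],1),np.round(r[1],1),round(r[2],1),'zmed',np.median(q[:,2]).round(4),'dock',np.round(w2dock(np.array(r[0])/1000)*1000,1))
    return im,d,P
E
python3 - <<'E'
from h import *
st=telemetry.read_state();print(st['t'],st['tool_pos'],tyaw(st))
im,d,P=tops('wrist',st=st)
cv2.imwrite('pics/w1.png',im)
E
```

```text
2.1833 [ 0.46920508 -0.25671546  0.20237098] -31.092416415579734
wrist 857 [537. 120.] mm [ 684.7 -276. ] [66.4 26.4] 64.8 zmed 0.0573 dock [ 175.6 -321.9]
wrist 459 [330. 152.] mm [ 510.2 -203. ] [11.4 29.8] 58.9 zmed 0.0573 dock [  -9.5 -282.9]
wrist 255 [330. 196.] mm [ 489.  -236.8] [16.  15.9] 59.0 zmed 0.0544 dock [ -24. -320.]
wrist 661 [552. 226.] mm [ 657.  -374.2] [67.4 27.2] 42.2 zmed 0.0574 dock [ 166.8 -423.5]
wrist 1297 [601. 242.] mm [ 681.1 -400.6] [63.3 39.1] 42.3 zmed 0.0575 dock [ 195.4 -445. ]
wrist 254 [329. 219.] mm [ 477.5 -255.5] [16.1 16.3] 46.2 zmed 0.0543 dock [ -31.7 -340.6]
wrist 244 [329. 242.] mm [ 466.2 -274.1] [16.5 15.6] 59.2 zmed 0.0543 dock [ -39.4 -360.9]
wrist 239 [329. 263.] mm [ 454.5 -292.5] [15.9 16.8] 60.0 zmed 0.0544 dock [ -47.4 -381.3]
wrist 236 [328. 284.] mm [ 442.8 -311.2] [16.1 16.1] 58.4 zmed 0.0543 dock [ -55.4 -401.8]
```

View pics/w1.png

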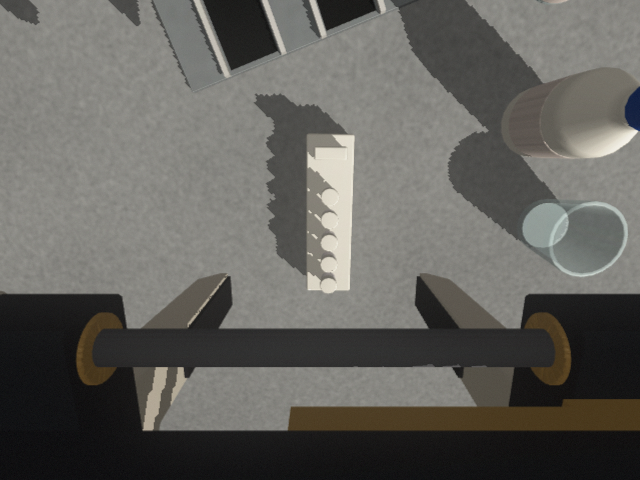

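The rack sits squarely between the open jaws at pixels (307-354, 135-290), and the wrist measurement agrees with the fixed cameras. I descend on it.

>>> send_rows --plan '[[[-1, 0.006, -0.043, -0.2, -0.015], [-1, 0.006, -0.043, -0.4, -0.015], [-1, 0.006, -0.043, -0.55, -0.015], [-1, 0.006, -0.043, -0.7, -0.015], [-1, 0.006, -0.043, -0.8, -0.015], [-1, 0.006, -0.043, -0.865, -0.015], [-1, 0.006, -0.043, -0.865, -0.015], [-1, 0.006, -0.043, -0.865, -0.015]]]'

```text
t: 2.9
tool_pos: [0.4707, -0.2636, 0.0314]
orientation: [-2.745, -1.528, 0.0]
force: [0.1, -0.3, 1.5]
opening: 0.0928
gripper_force: 0.0
```

>>> send_rows --plan '[[[0.5, 0, 0, 0, 0], [0.5, 0, 0, 0, 0], [0.5, 0, 0, 0, 0], [0.5, 0, 0, 0, 0], [0.5, 0, 0, 0, 0], [0.5, 0, 0, 0, 0], [0.5, 0, 0, 0, 0], [0.5, 0, 0, 0, 0]]]' --force 45

```text
t: 3.57
tool_pos: [0.4704, -0.2647, 0.0309]
orientation: [-2.746, -1.526, 0.0]
force: [0.3, 0.7, -0.1]
opening: 0.0441
gripper_force: 0.0
```

>>> send_rows --plan '[[[1, 0, 0, 0, 0], [1, 0, 0, 0, 0], [1, 0, 0, 0, 0], [1, 0, 0, 0, 0]]]' --force 45

```text
t: 3.9
tool_pos: [0.4704, -0.2646, 0.0309]
orientation: [-2.746, -1.526, 0.0]
force: [0.2, -0.4, 0.6]
opening: 0.0179
gripper_force: 0.0
```

```bash
python3 - <<'E'
from h import *
st=telemetry.read_state();print(st['t'],st['tool_pos'],tyaw(st),st['opening'],st['gripper_force'])
im,d,P=tops('side',minpx=30)
cv2.imwrite('pics/s1.png',cv2.resize(im[120:360,300:620],None,fx=2.4,fy=2.4))
E
```

```text
3.9 [ 0.47041679 -0.26464385  0.03088169] -31.870303929475227 0.017933369303848777 0.0
side 190 [379. 130.] mm [ 679.5 -407.5] [61.7 31.6] 26.7 zmed 0.0578 dock [ 195.2 -452. ]
side 166 [378. 144.] mm [ 659.6 -370.3] [65.2 27.9] 26.7 zmed 0.0573 dock [ 168.7 -419.3]
side 189 [341. 165.] mm [ 690.3 -270.4] [68.2 33.2] 39.4 zmed 0.0565 dock [ 180.1 -315.4]
side 32 [292. 179.] mm [ 748.3 -168.4] [23.5  3.2] 90.0 zmed 0.0596 dock [ 217.9 -204.3]
side 179 [433. 208.] mm [ 471.5 -259.3] [28.3 48. ] 60.7 zmed 0.0552 dock [ -36.9 -345.4]
side 62 [420. 213.] mm [ 487.2 -236.4] [16.5 15.7] 62.6 zmed 0.0538 dock [ -25.8 -320. ]
side 113 [402. 219.] mm [ 507.6 -201.8] [12.6 31.6] 55.0 zmed 0.0561 dock [ -12.2 -282.2]
side 44 [244. 270.] mm [679.8  61.3] [15.9  7.8] 28.2 zmed 0.0551 dock [107.6   8.5]
side 72 [279. 279.] mm [616.2  41.7] [13.6 17.3] 78.0 zmed 0.06 dock [ 48.9 -22.7]
side 37 [267. 290.] mm [620.8  69.7] [14.4  7. ] 8.2 zmed 0.0581 dock [48.   5.8]
side 97 [259. 295.] mm [624.9  86. ] [15.3 16.7] 33.9 zmed 0.0597 dock [49.  22.5]
side 101 [248. 303.] mm [629.5 108. ] [15.7 16.1] 10.4 zmed 0.0598 dock [49.4 45. ]
side 103 [238. 312.] mm [633.4 129.3] [15.7 16.2] 30.7 zmed 0.0598 dock [49.3 66.6]
side 180 [217. 327.] mm [641.1 168.5] [12.4 31.5] 77.3 zmed 0.0626 dock [ 49.5 106.5]
side 83 [337. 354.] mm [458.8  97.6] [25.4 12.4] 45.9 zmed 0.0574 dock [-116.3    2.8]
```

View pics/s1.png

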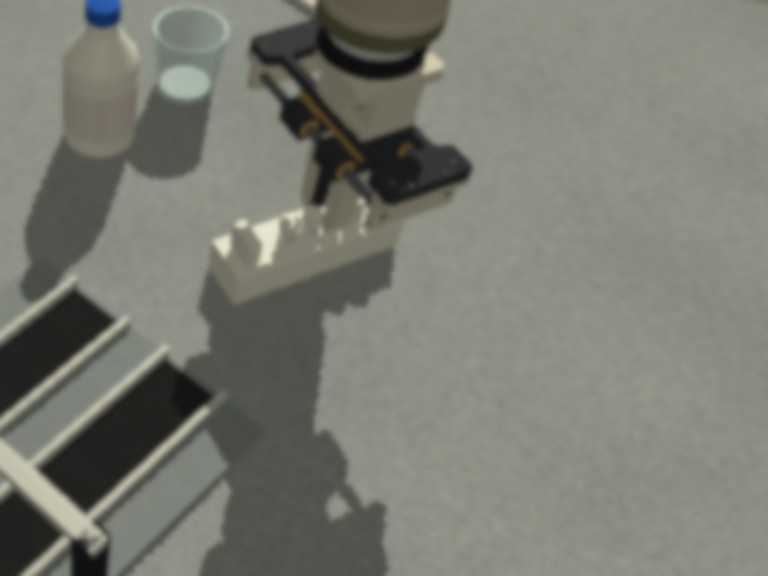

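```bash
python3 - <<'E'
from h import *
st=telemetry.read_state()
im,d,P=tops('side',lo=.05,hi=.051); K,E,c=T('side')
M=np.eye(4);M[:3,:3]=R.from_rotvec(st['orientation']).as_matrix();M[:3,3]=st['tool_pos'];Mi=np.linalg.inv(M)
Q=P@Mi[:3,:3].T+Mi[:3,3]
m=(d>0)&(abs(Q[...,0])<.03)&(abs(Q[...,1])<.06)&(Q[...,2]>-.06)&(Q[...,2]<.03)
vs,us=np.where(m)
for u in (436,440,444,448,452):
    print(u,[(v,*np.round(1000*Q[v,u]).astype(int)) for v in range(190,236,4) if m[v,u]])
print(st['opening'],st['gripper_force'],telemetry.read_state()['opening'])
E
```

```text
436 [(194, np.int64(-2), np.int64(8), np.int64(-51)), (198, np.int64(-4), np.int64(7), np.int64(-40)), (202, np.int64(8), np.int64(-8), np.int64(-48)), (206, np.int64(8), np.int64(-11), np.int64(-40)), (210, np.int64(9), np.int64(-15), np.int64(-34)), (214, np.int64(10), np.int64(-19), np.int64(-26)), (218, np.int64(0), np.int64(-12), np.int64(-3)), (222, np.int64(6), np.int64(-20), np.int64(-3)), (226, np.int64(3), np.int64(-21), np.int64(10)), (230, np.int64(4), np.int64(-24), np.int64(19))]
440 [(202, np.int64(9), np.int64(-19), np.int64(-60)), (206, np.int64(8), np.int64(-21), np.int64(-51)), (210, np.int64(6), np.int64(-22), np.int64(-39)), (214, np.int64(2), np.int64(-21), np.int64(-26)), (218, np.int64(-8), np.int64(-14), np.int64(-1)), (222, np.int64(-2), np.int64(-23), np.int64(-1)), (226, np.int64(-4), np.int64(-24), np.int64(11)), (230, np.int64(-9), np.int64(-22), np.int64(27))]
444 [(206, np.int64(-1), np.int64(-22), np.int64(-47)), (210, np.int64(-4), np.int64(-22), np.int64(-34)), (214, np.int64(-20), np.int64(-9), np.int64(-3)), (218, np.int64(-14), np.int64(-19), np.int64(-4)), (222, np.int64(-12), np.int64(-24), np.int64(2)), (226, np.int64(-17), np.int64(-22), np.int64(19))]
448 [(202, np.int64(-6), np.int64(-23), np.int64(-57)), (206, np.int64(-27), np.int64(-6), np.int64(-20)), (210, np.int64(-29), np.int64(-8), np.int64(-9)), (214, np.int64(-28), np.int64(-12), np.int64(-2)), (218, np.int64(-21), np.int64(-22), np.int64(-4)), (222, np.int64(-23), np.int64(-23), np.int64(9)), (226, np.int64(-27), np.int64(-23), np.int64(23))]
452 []
0.013595235649021728 28.931799083948135 0.013264757079293529
```

>>> send_rows --plan '[[[-0.3, 0, 0, 0, 0], [-0.3, 0, 0, 0, 0], [-0.3, 0, 0, 0, 0], [-0.3, 0, 0, 0, 0], [-0.3, 0, 0, 0, 0], [-0.3, 0, 0, 0, 0], [-0.3, 0, 0, 0, 0], [-0.3, 0, 0, 0, 0], [-0.3, 0, 0, 0, 0]]]' --force 10

```text
t: 4.75
tool_pos: [0.4705, -0.2647, 0.031]
orientation: [2.746, 1.526, 0.0]
force: [0.4, 0.1, -0.5]
opening: 0.0602
gripper_force: 0.0
```

```bash
python3 - <<'E'
from h import *
st=telemetry.read_state(); print(st['tool_pos'],st['opening'],st['gripper_force'])
M=np.eye(4);M[:3,:3]=R.from_rotvec(st['orientation']).as_matrix();M[:3,3]=st['tool_pos'];Mi=np.linalg.inv(M)
for n in('wrist','side'):
    im,d=viewer.read_camera(n);K,E,c=T(n,st);P=cloud(d,K,E);Q=P@Mi[:3,:3].T+Mi[:3,3]
    cv2.imwrite(f'pics/{n}2.png',im); print(n,(d>0).mean())
    m=(d>0)&(abs(Q[...,0])<.011)&(abs(Q[...,1])>.025)&(abs(Q[...,1])<.065)&(Q[...,2]>-.08)&(Q[...,2]<.04)
    q=Q[m]*1000
    for s in(-1,1):
        z=q[np.sign(q[:,1])==s]; print(s,len(z),'z hist',np.histogram(z[:,2],bins=range(-80,41,8))[0])
E
```

```text
[ 0.47048911 -0.26469325  0.03097499] 0.06019540555818049 0.0
wrist 0.9909993489583333
-1 4779 z hist [ 172  440  492  448  406  354  311  222   36    0    0    0    0 1634
  264]
1 4679 z hist [ 171  444  484  445  418  356  303  223   35    0    0    0    0 1507
  293]
side 0.9960384114583334
-1 376 z hist [ 15  23  27  27  29  37  31  12   2   0   0   0   0 106  67]
1 323 z hist [28 29 34 37 35 33 31 29  7  0  0  0  0 43 17]
```

View pics/wrist2.png

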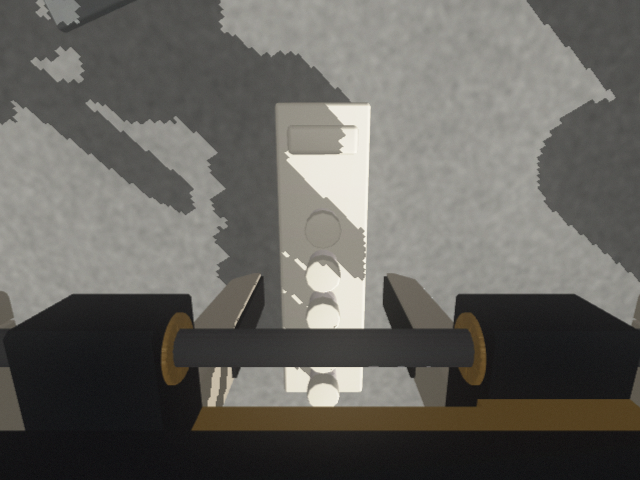

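The picture shows the jaws either side of the block (fingers near x=250 and x=395), but depth puts the fingertips about 15 mm behind the reported TCP, not 17 mm ahead. I'll measure that offset precisely.

```bash
python3 - <<'E'
from h import *
st=telemetry.read_state()
M=np.eye(4);M[:3,:3]=R.from_rotvec(st['orientation']).as_matrix();M[:3,3]=st['tool_pos'];Mi=np.linalg.inv(M)
for n in('wrist','side','scene'):
    im,d=viewer.read_camera(n);K,E,c=T(n,st);P=cloud(d,K,E);Q=P@Mi[:3,:3].T+Mi[:3,3]
    m=(d>0)&(abs(Q[...,0])<.03)&(abs(Q[...,1])>.025)&(abs(Q[...,1])<.065)&(Q[...,2]>-.06)&(Q[...,2]<.0)
    q=Q[m]*1000
    for s in(-1,1):
        z=q[np.sign(q[:,1])==s]
        if len(z)>20: print(n,s,len(z),'zmax',np.percentile(z[:,2],[90,98,100]).round(1),'x',np.percentile(z[:,0],[0,2,98,100]).round(1),'y',np.percentile(z[:,1],[2,98]).round(1))
        t=z[z[:,2]>-30]
        if len(t)>5: print('   tip x',np.percentile(t[:,0],[0,2,98,100]).round(1),'y',np.percentile(t[:,1],[2,98]).round(1))
E
```

```text
wrist -1 2024 zmax [-22.2 -15.8 -13.5] x [-7.6 -5.5 10.1 10.4] y [-43.4 -28.6]
   tip x [-7.4 -6.3 10.  10.3] y [-41.8 -28.6]
wrist 1 2028 zmax [-22.  -15.8 -13.1] x [-7.8 -5.4 10.1 10.5] y [31.4 46.2]
   tip x [-7.4 -6.5 10.  10.2] y [31.4 44.6]
side -1 151 zmax [-24.9 -18.9 -14.1] x [-9.7 -7.1 10.  11. ] y [-46.4 -31.5]
   tip x [-9.7 -8.1  9.7  9.7] y [-44.8 -30.9]
side 1 192 zmax [-19.8 -15.1 -12.9] x [-10.4  -7.9   9.8  10.2] y [29.5 43.8]
   tip x [-10.4  -8.3   9.8   9.9] y [29.5 41.7]
scene -1 153 zmax [-21.1 -16.7 -14.5] x [-8.  -4.8 10.2 10.9] y [-43.3 -28.9]
   tip x [-8.  -6.4 10.1 10.3] y [-41.  -28.7]
scene 1 112 zmax [-25.7 -20.1 -17.8] x [-7.  -6.7 10.5 10.6] y [31.7 46.7]
   tip x [-7.  -5.7 10.3 10.4] y [32.5 45.7]
```

>>> send_rows --plan '[[[-0.3, 0, 0, -0.06, 0], [-0.3, 0, 0, -0.11, 0], [-0.3, 0, 0, -0.15, 0], [-0.3, 0, 0, -0.15, 0]]]'

```text
t: 5.33
tool_pos: [0.4684, -0.2633, -0.0022]
orientation: [-2.742, -1.524, 0.003]
force: [-0.2, 0.5, -0.1]
opening: 0.0604
gripper_force: 0.0
```

>>> send_rows --plan '[[[1, 0, 0, 0, 0], [1, 0, 0, 0, 0], [1, 0, 0, 0, 0], [1, 0, 0, 0, 0], [1, 0, 0, 0, 0], [1, 0, 0, 0, 0]]]' --force 45

```text
t: 5.83
tool_pos: [0.4706, -0.2648, 0.0012]
orientation: [2.746, 1.526, 0.0]
force: [-1.2, 0.3, -0.5]
opening: 0.0455
gripper_force: 45.0
```

>>> send_rows --plan '[[[1, 0, 0, 0.05, 0], [1, 0, 0, 0.1, 0], [1, 0, 0.03, 0.125, 0.05], [1, 0, 0.09, 0.125, 0.12], [1, 0, 0.16, 0.125, 0.2], [1, 0, 0.22, 0.125, 0.27], [1, -0.005, 0.27, 0.125, 0.32], [1, -0.005, 0.3, 0.125, 0.35], [1, -0.005, 0.3, 0.125, 0.35], [1, -0.005, 0.3, 0.125, 0.35], [1, -0.005, 0.3, 0.125, 0.35]]]'

```text
t: 6.75
tool_pos: [0.4697, -0.2053, 0.0264]
orientation: [2.423, 1.999, 0.0]
force: [-0.6, -0.8, -5.2]
opening: 0.0455
gripper_force: 45.0
```

```bash
python3 - <<'E'
from h import *
st=telemetry.read_state(); print(st['t'],st['tool_pos'],tyaw(st),st['opening'],st['gripper_force'],st['force'],w2dock(st['tool_pos']))
for n in('wrist','side','scene'):
    im,d,P=tops(n,lo=.068,hi=.09,st=st,minpx=30)
    cv2.imwrite(f'pics/{n}3.png',im)
    if n!='wrist':
        m=(d>0)&(P[...,2]>.05)&(P[...,2]<.063)&(P[...,0]<.6)&(P[...,1]<-.05)&(P[...,0]>.35)&(P[...,1]>-.33); 
        q=P[m]*1000
        if len(q): print(n,len(q),np.round(cv2.minAreaRect(q[:,:2].astype(np.float32))[0],1),cv2.minAreaRect(q[:,:2].astype(np.float32))[1:])
E
```

```text
6.75 [ 0.46974022 -0.20527429  0.02637541] -10.952241172268746 0.045493001648861164 44.99571204185486 [-0.64434124 -0.79993261 -5.23637884] [-0.04877748 -0.29269878]
wrist 3164 [323. 136.] mm [ 484.7 -133.8] [12.  29.9] 79.0 zmed 0.0824 dock [ -47.4 -219.7]
wrist 1606 [323. 245.] mm [ 477.2 -173.1] [16.7 16.5] 32.7 zmed 0.0796 dock [ -47.4 -259.7]
wrist 1563 [323. 298.] mm [ 473.1 -194.5] [16.7 16.6] 29.5 zmed 0.0795 dock [ -47.5 -281.5]
wrist 1137 [250. 309.] mm [ 445.4 -194.9] [10.4 21.3] 36.9 zmed 0.0796 dock [ -74.7 -287. ]
wrist 1140 [397. 309.] mm [ 499.1 -205. ] [20.9 10.2] 29.6 zmed 0.0795 dock [ -20. -287.]
wrist 119 [323. 326.] mm [ 470.4 -209.6] [ 4.2 10.8] 77.8 zmed 0.072 dock [ -47.4 -296.8]
wrist 1322 [324. 388.] mm [ 466. -232.] [19.7 16.9] 79.0 zmed 0.0794 dock [ -47.4 -319.7]
side 38 [371. 127.] mm [ 692.7 -392. ] [67.1 25.3] 86.5 zmed 0.0692 dock [ 205.3 -434.3]
side 68 [385. 136.] mm [ 655.5 -390.1] [72.6 40.6] 86.8 zmed 0.0691 dock [ 168.4 -439.5]
side 269 [341. 157.] mm [ 691.  -268.5] [66.6 31.8] 34.8 zmed 0.0785 dock [ 180.4 -313.4]
side 96 [410. 211.] mm [ 496
[... 427 characters left out ...]
 474.3 -187.5] ((149.52760314941406, 72.80157470703125), 69.07379150390625)
scene 1023 [376. 215.] mm [573.   73.4] [ 22.4 240.1] 79.3 zmed 0.0807 dock [0.5 0.3]
scene 105 [256. 206.] mm [ 483.7 -133.3] [11.8 33.4] 79.1 zmed 0.0827 dock [ -48.5 -219.4]
scene 55 [236. 210.] mm [ 478.  -170.2] [10.3 18.5] 63.3 zmed 0.0794 dock [ -47.2 -256.7]
scene 39 [186. 216.] mm [ 459.2 -262.8] [ 7.6 15.6] 80.1 zmed 0.0806 dock [ -48.4 -351.2]
scene 387 [131. 339.] mm [ 671.1 -390.1] [70.8 71.2] 52.7 zmed 0.0706 dock [ 183.6 -436.6]
scene 327 [208. 344.] mm [ 720.9 -282. ] [34.8 68.4] 7.6 zmed 0.0788 dock [ 212.3 -321. ]
scene 707 [ 481.6 -195.6] ((160.93775939941406, 59.68922424316406), 82.96049499511719)
```

```bash
python3 - <<'E'
from h import *
st=telemetry.read_state()
for n in('wrist','side','scene'):
    im,d=viewer.read_camera(n);K,E,c=T(n,st);P=cloud(d,K,E)
    D=np.stack([(P[...,:2]-BAR)@dx,(P[...,:2]-BAR)@dy],-1)*1000
    for lo,hi in((-175,-110),(-110,-30),(20,140)):
        m=(d>0)&(D[...,1]>lo)&(D[...,1]<hi)&(P[...,2]>.010)&(P[...,2]<.018)&(D[...,0]<-10)&(D[...,0]>-95)
        x=D[...,0][m]
        for a,b in((-95,-70),(-32,-10)):
            t=x[(x>a)&(x<b)]
            if len(t)>15: print(n,lo,hi,len(t),np.percentile(t,[5,50,95]).round(1), 'z',np.median(P[...,2][m]).round(4))
    f=(d>0)&(abs(D[...,0]+50)<15)&(D[...,1]>-160)&(D[...,1]<-60)&(P[...,2]<.03); print('lane floor z',np.median(P[...,2][f]) if f.any() else None)
    e=(d>0)&(abs(D[...,0])<12)&(D[...,1]>-220)&(D[...,1]<-150)
E
```

```text
wrist -175 -110 540 [-80.3 -77.9 -75.6] z 0.0135
wrist -175 -110 530 [-21.6 -19.4 -17. ] z 0.0135
lane floor z 0.006117341498919987
side -175 -110 112 [-82.1 -79.8 -77. ] z 0.0129
side -175 -110 105 [-23.6 -21.1 -17.7] z 0.0129
side -110 -30 143 [-82.2 -79.8 -77.2] z 0.0131
side -110 -30 137 [-23.5 -21.2 -18. ] z 0.0131
side 20 140 299 [-82.4 -80.  -77.3] z 0.0132
side 20 140 280 [-23.4 -21.3 -18.4] z 0.0132
lane floor z 0.005961286403769417
scene -175 -110 106 [-82.6 -78.  -75.9] z 0.0141
scene -175 -110 115 [-23.3 -19.3 -17.1] z 0.0141
scene -110 -30 125 [-82.6 -78.3 -75.5] z 0.014
scene -110 -30 135 [-23.4 -19.3 -17.1] z 0.014
scene 20 140 165 [-82.5 -78.5 -76.1] z 0.0141
scene 20 140 176 [-24.  -19.8 -17.4] z 0.0141
lane floor z 0.007615262115961863
```

View pics/wrist3.png

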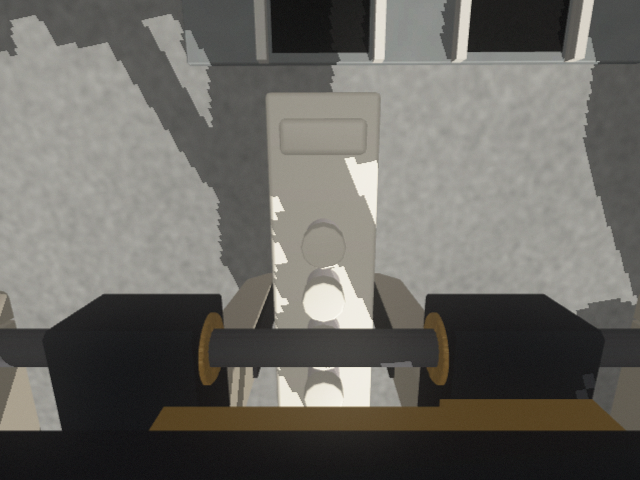

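The rack is level and aligned with the near lane, whose ribs meet the dock edge at pixels (262,60) and (378,60). It sits about 1 mm towards +x, so I correct that, lower and enter.

>>> send_rows --plan '[[[1, -0.0055, 0.001, -0.04, 0], [1, -0.0055, 0.001, -0.08, 0], [1, -0.0055, 0.001, -0.08, 0], [1, 0.004, 0.05, -0.08, 0], [1, 0.013, 0.1, -0.08, 0], [1, 0.0225, 0.148, -0.08, 0], [1, 0.032, 0.197, -0.08, 0], [1, 0.0415, 0.246, -0.08, 0], [1, 0.051, 0.296, -0.08, 0], [1, 0.06, 0.345, -0.08, 0], [1, 0.0695, 0.394, -0.08, 0], [1, 0.079, 0.443, -0.08, 0], [1, 0.088, 0.492, -0.08, 0], [1, 0.0975, 0.541, -0.08, 0], [1, 0.0975, 0.541, -0.08, 0], [1, 0.0975, 0.541, -0.08, 0]]]'

```text
t: 8.38
tool_pos: [0.489, -0.0958, 0.0099]
orientation: [2.421, 2.003, -0.0]
force: [1.0, -0.6, -6.0]
opening: 0.0456
gripper_force: 45.0
```

```bash
python3 - <<'E'
from h import *
st=telemetry.read_state(); print(st['t'],st['tool_pos'],tyaw(st),st['opening'],st['gripper_force'],st['force'],w2dock(st['tool_pos']))
for n in('wrist','side','scene'):
    im,d,P=tops(n,lo=.056,hi=.071,st=st,minpx=40)
E
```

```text
8.3833 [ 0.48904968 -0.09584386  0.0098999 ] -10.796822115296433 0.04560026626570083 44.995803236961365 [ 1.00623303 -0.63285317 -5.99289284] [-0.05031526 -0.18158843]
wrist 3161 [323. 136.] mm [503.9 -24.4] [12.  29.9] 79.2 zmed 0.0659 dock [ -49.1 -108.6]
wrist 1592 [323. 245.] mm [496.5 -63.6] [16.5 16.5] 2.7 zmed 0.0631 dock [ -49.1 -148.5]
wrist 1527 [323. 298.] mm [492.5 -85.1] [16.8 16.4] 64.0 zmed 0.0631 dock [ -48.9 -170.4]
wrist 798 [249. 309.] mm [464.4 -84.5] [ 9.6 20.1] 41.5 zmed 0.0637 dock [ -76.6 -175.1]
wrist 784 [398. 309.] mm [519.1 -95.2] [20.1  9.6] 25.5 zmed 0.064 dock [ -20.9 -175.3]
wrist 53 [324. 327.] mm [489.9 -98.9] [1.8 8.8] 79.8 zmed 0.0571 dock [ -48.9 -184.4]
wrist 45 [324. 368.] mm [ 487.1 -113.9] [2.1 8.5] 86.4 zmed 0.0634 dock [ -48.9 -199.7]
wrist 1162 [324. 390.] mm [ 484.8 -126.1] [13.  16.9] 77.2 zmed 0.063 dock [ -48.8 -212.1]
side 169 [341. 162.] mm [ 690.  -268.9] [67.6 33. ] 37.6 zmed 0.0632 dock [ 179.5 -314. ]
side 62 [370. 250.] mm [516.3 -97.5] [22.4 12.2] 35.2 zmed 0.0635 dock [ -23.3 -178.1]
side 154 [376. 265.] mm [492.8 -74.3] [37.6 
[... 885 characters left out ...]
.  -237.2]
scene 110 [435. 227.] mm [642.5 168.3] [12.  30.4] 78.9 zmed 0.0643 dock [ 50.9 106.7]
scene 63 [414. 230.] mm [635.1 128.7] [15.1 17.5] 62.2 zmed 0.0617 dock [51.  66.4]
scene 62 [392. 233.] mm [626.5  86.5] [16.3 15.6] 15.2 zmed 0.0615 dock [50.5 23.3]
scene 63 [403. 232.] mm [630.4 107.3] [16.1 15.1] 26.2 zmed 0.0615 dock [50.5 44.4]
scene 64 [369. 237.] mm [617.8  43.7] [15.3 15.2] 68.0 zmed 0.0616 dock [ 50.  -20.3]
scene 68 [389. 263.] mm [685.9  48.3] [25. 12.] 44.9 zmed 0.0633 dock [116.   -3.1]
scene 645 [131. 339.] mm [ 671.3 -390.2] [70.9 69.7] 30.9 zmed 0.0663 dock [ 183.8 -436.6]
scene 186 [211. 349.] mm [ 724.3 -280.8] [26.5 66.6] 9.7 zmed 0.0639 dock [ 215.4 -319.2]
```

>>> send_rows --plan '[[[1, 0.012, 0.063, -0.003, 0], [1, 0.024, 0.126, -0.003, 0], [1, 0.036, 0.189, -0.003, 0], [1, 0.048, 0.252, -0.003, 0], [1, 0.06, 0.315, -0.003, 0], [1, 0.072, 0.378, -0.003, 0], [1, 0.084, 0.441, -0.003, 0], [1, 0.096, 0.504, -0.003, 0], [1, 0.108, 0.567, -0.003, 0], [1, 0.12, 0.63, -0.003, 0], [1, 0.132, 0.693, -0.003, 0], [1, 0.144, 0.756, -0.003, 0], [1, 0.144, 0.756, -0.003, 0], [1, 0.144, 0.756, -0.006, 0], [1, 0.144, 0.756, -0.009, 0], [1, 0.144, 0.756, -0.009, 0], [1, 0.144, 0.756, -0.009, 0]]]'

```text
t: 9.95
tool_pos: [0.5176, 0.0543, 0.008]
orientation: [-2.422, -2.0, 0.001]
force: [0.5, 0.3, -5.8]
opening: 0.0457
gripper_force: 45.0
```

```bash
python3 - <<'E'
from h import *
st=telemetry.read_state(); print(st['t'],st['tool_pos'],tyaw(st),st['opening'],st['gripper_force'],st['force'],w2dock(st['tool_pos']))
for n in('side','scene'):
    im,d,P=tops(n,lo=.056,hi=.069,st=st,minpx=40)
E
```

```text
9.95 [0.51758644 0.05426283 0.00797547] -10.904356888672206 0.045673088450317416 44.99569594860077 [ 0.50862427  0.2605974  -5.82583655] [-0.05041115 -0.02879329]
side 79 [258. 294.] mm [625.2  86.4] [16.  15.8] 88.3 zmed 0.06 dock [49.3 22.9]
side 83 [248. 302.] mm [629.2 108.1] [16.3 15.3] 85.7 zmed 0.0604 dock [49.1 45. ]
side 83 [237. 311.] mm [633.7 129.3] [16.  15.5] 57.5 zmed 0.0602 dock [49.6 66.7]
side 149 [217. 326.] mm [640.8 168.8] [12.4 30. ] 78.2 zmed 0.0629 dock [ 49.2 106.8]
side 50 [306. 327.] mm [524.5  90.1] [ 8. 16.] 80.6 zmed 0.0607 dock [-50.3   7.7]
side 174 [289. 342.] mm [531.2 125.4] [12.3 29.5] 78.9 zmed 0.0634 dock [-50.4  43.6]
side 64 [337. 353.] mm [459.1  97.9] [24.8 11.2] 42.4 zmed 0.0623 dock [-116.     3.2]
scene 63 [388. 193.] mm [533.5 126.5] [10.  28.4] 79.1 zmed 0.065 dock [-48.3  45.1]
scene 59 [336. 201.] mm [512.5  21.4] [15.7 15.4] 14.7 zmed 0.062 dock [-49.3 -62. ]
scene 62 [325. 202.] mm [5.081e+02 2.000e-01] [17.3 17. ] 43.5 zmed 0.0623 dock [-49.6 -83.6]
scene 110 [435. 227.] mm [642.6 168.5] [13.  31.5] 76.0 zmed 0.0642 dock [ 51.  106.8]
scene 65 [414. 230.] mm [634.7 129. ] [15.3 17.5] 62.9 zmed 0.0617 dock [50.6 66.6]
scene 61 [392. 233.] mm [626.5  86.2] [14.3 16.9] 21.4 zmed 0.0616 dock [50.6 23. ]
scene 63 [403. 232.] mm [631. 108.] [16.  16.1] 56.8 zmed 0.0618 dock [50.9 45.3]
scene 64 [369. 237.] mm [617.9  43.7] [15.1 16.7] 65.5 zmed 0.0616 dock [ 50.1 -20.4]
scene 59 [389. 263.] mm [686.2  48.8] [24.5 11.6] 48.6 zmed 0.0621 dock [116.3  -2.5]
scene 269 [126. 330.] mm [ 656.9 -396.5] [36.1 63.5] 25.7 zmed 0.0624 dock [ 170.9 -445.4]
scene 162 [211. 349.] mm [ 724.1 -281. ] [27.1 66.7] 9.3 zmed 0.0628 dock [ 215.2 -319.4]
scene 154 [142. 353.] mm [ 693.9 -379.5] [20.4 63.1] 25.6 zmed 0.0626 dock [ 204.1 -421.9]
```

>>> send_rows --plan '[[[1, 0, 0, -0.003, 0], [1, 0, 0, -0.005, 0], [1, 0, 0, -0.005, 0], [-0.3, 0, 0, -0.005, 0], [-0.3, 0, 0, -0.005, 0], [-0.3, 0, 0, -0.005, 0], [-0.3, 0, 0, -0.005, 0], [-0.3, 0, 0, -0.005, 0], [-0.3, 0, 0, -0.005, 0], [-0.3, 0, 0, -0.005, 0]]]'

```text
t: 10.88
tool_pos: [0.5179, 0.0548, 0.0072]
orientation: [2.422, 2.001, 0.0]
force: [0.3, -0.2, 0.4]
opening: 0.0606
gripper_force: 0.0
```

>>> send_rows --plan '[[[-0.3, 0, 0, 0.1, 0], [-0.3, 0, 0, 0.25, 0], [-0.3, 0, 0, 0.4, 0], [-0.3, 0, 0, 0.43, 0], [-0.3, 0.017, 0.09, 0.43, 0], [-0.3, 0.034, 0.18, 0.43, 0], [-0.3, 0.051, 0.27, 0.43, 0], [-0.3, 0.068, 0.356, 0.43, 0], [-0.3, 0.068, 0.356, 0.43, 0], [-0.3, 0.068, 0.356, 0.43, 0]]]'

```text
t: 11.72
tool_pos: [0.5311, 0.1264, 0.0927]
orientation: [-2.42, -2.003, 0.001]
force: [0.0, -0.5, -1.3]
opening: 0.0605
gripper_force: 0.0
```

```bash
python3 - <<'E'
from h import *
st=telemetry.read_state(); print(st['t'],st['tool_pos'],tyaw(st),st['opening'],st['force'],w2dock(st['tool_pos']))
for n in('side','scene','wrist'):
    im,d,P=tops(n,lo=.056,hi=.067,st=st,minpx=40); cv2.imwrite(f'pics/{n}4.png',im)
    D=np.stack([(P[...,:2]-BAR)@dx,(P[...,:2]-BAR)@dy],-1)*1000
    m=(d>0)&(abs(D[...,0]+50)<20)&(D[...,1]>135)&(D[...,1]<178)&(P[...,2]>.03)&(P[...,2]<.04)
    if m.sum()>10: print('plate top y',np.percentile(D[...,1][m],[1,5,50,95,99]).round(1),m.sum())
E
```

```text
11.7167 [0.53111519 0.12643193 0.09271485] -10.770060161773191 0.06046344135880996 [ 0.03241825 -0.50010115 -1.27956226] [-0.05064518  0.04463253]
side 77 [346. 292.] mm [507.6   0.6] [15.1 15.9] 33.4 zmed 0.0601 dock [-50.1 -83.4]
side 82 [248. 302.] mm [629.6 108.5] [16.5 15.8] 85.4 zmed 0.0605 dock [49.5 45.5]
side 84 [237. 311.] mm [633.8 129.4] [16.1 15.6] 66.0 zmed 0.0602 dock [49.6 66.8]
side 146 [217. 326.] mm [640.9 168.6] [11.8 29.6] 78.5 zmed 0.063 dock [ 49.3 106.6]
side 113 [288. 343.] mm [531.1 126.5] [10.9 29.5] 80.1 zmed 0.0629 dock [-50.6  44.7]
side 53 [337. 353.] mm [458.9  97.8] [24.8 11.5] 45.5 zmed 0.0615 dock [-116.2    3. ]
plate top y [153.9 154.2 158.  161.6 161.8] 156
scene 91 [387. 193.] mm [533.2 125.1] [12.7 31.2] 78.9 zmed 0.0641 dock [-48.4  43.7]
scene 55 [357. 198.] mm [520.   65.6] [14.4 17.9] 64.6 zmed 0.0616 dock [-50.1 -17.2]
scene 58 [336. 201.] mm [511.7  21.8] [16.2 17.1] 85.8 zmed 0.0613 dock [-50.1 -61.8]
scene 56 [347. 199.] mm [517.4  42.7] [14.6 16.5] 79.6 zmed 0.0619 dock [-48.4 -40.2]
scene 55 [325. 202.] mm [ 5.085e+02 -1.000e-01] [16.
[... 910 characters left out ...]
1] [12. 30.] 79.0 zmed 0.0633 dock [ 50.6 108.4]
wrist 628 [484. 224.] mm [634.9 131.1] [16.4 16.6] 63.4 zmed 0.0604 dock [50.5 68.6]
wrist 594 [480. 258.] mm [630.7 109.6] [16.5 16.5] 82.9 zmed 0.0603 dock [50.3 46.7]
wrist 976 [324. 260.] mm [532.8 127.2] [12.4 29.6] 79.0 zmed 0.0632 dock [-49.2  45.7]
wrist 370 [476. 286.] mm [626.8  91.1] [10.3 16.5] 85.1 zmed 0.0603 dock [50.  27.9]
wrist 350 [324. 313.] mm [526.2  91.3] [10.5 16. ] 80.5 zmed 0.0604 dock [-48.9   9.2]
wrist 410 [324. 376.] mm [517.6  44.6] [16.3 16.2] 13.1 zmed 0.0604 dock [-48.6 -38.3]
wrist 319 [324. 398.] mm [514.4  26.5] [10.9 16.5] 74.5 zmed 0.0601 dock [-48.3 -56.7]
plate top y [155.4 155.5 159.2 163.3 163.6] 1016
```

View pics/wrist4.png

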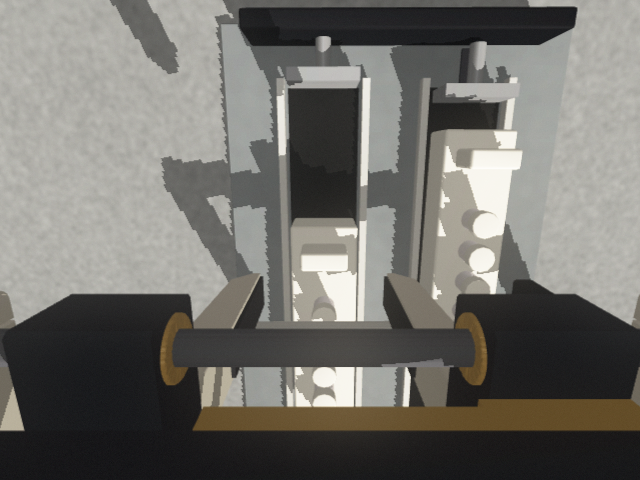

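The wrist view shows the rack at rest in the lane with its handle (324,260) beyond the bar and between the jaws. The plate is at (324,75). I descend onto the handle.

>>> send_rows --plan '[[[-0.3, 0, 0, -0.1, 0], [-0.3, 0, 0, -0.2, 0], [-0.3, 0, 0, -0.26, 0], [-0.3, 0, 0, -0.29, 0], [-0.3, 0, 0, -0.31, 0], [-0.3, 0, 0, -0.31, 0], [-0.3, 0, 0, -0.31, 0]]]'

```text
t: 12.45
tool_pos: [0.5318, 0.1259, 0.0318]
orientation: [2.422, 2.001, 0.001]
force: [-0.3, -0.3, -0.2]
opening: 0.0603
gripper_force: 0.0
```

>>> send_rows --plan '[[[1, 0, 0, 0, 0], [1, 0, 0, 0, 0], [1, 0, 0, 0, 0], [1, 0, 0, 0, 0], [1, 0, 0, 0, 0], [1, 0, 0, 0, 0], [1, 0, 0, 0, 0], [1, 0, 0, 0, 0], [1, 0, 0, 0, 0]]]' --force 45

```text
t: 13.2
tool_pos: [0.5315, 0.126, 0.0314]
orientation: [2.422, 2.001, 0.0]
force: [-0.3, 0.0, 3.3]
opening: 0.0292
gripper_force: 45.0
```

>>> send_rows --plan '[[[1, 0.009, 0.049, 0, 0], [1, 0.019, 0.098, 0, 0], [1, 0.028, 0.147, 0, 0], [1, 0.0375, 0.196, 0, 0], [1, 0.047, 0.246, 0, 0], [1, 0.056, 0.295, 0, 0], [1, 0.0655, 0.344, 0, 0], [1, 0.075, 0.393, 0, 0], [1, 0.075, 0.393, 0, 0], [1, 0.075, 0.393, 0, 0], [1, 0.075, 0.393, 0, 0]]]'

```text
t: 14.12
tool_pos: [0.5463, 0.2055, 0.0309]
orientation: [-2.42, -2.001, -0.002]
force: [0.6, 3.6, -0.2]
opening: 0.0294
gripper_force: 45.0
```

```bash
python3 - <<'E'
from h import *
st=telemetry.read_state(); print(st['t'],st['tool_pos'],tyaw(st),st['opening'],st['force'],w2dock(st['tool_pos']))
for n in('side','scene'):
    im,d,P=tops(n,lo=.056,hi=.062,st=st,minpx=400)
    D=np.stack([(P[...,:2]-BAR)@dx,(P[...,:2]-BAR)@dy],-1)*1000
    m=(d>0)&(abs(D[...,0]+50)<20)&(D[...,1]>120)&(D[...,1]<178)&(P[...,2]>.030)&(P[...,2]<.043)
    print('tops hist from 120 by 2mm',np.histogram(D[...,1][m],bins=range(120,180,2))[0])
E
```

```text
14.1167 [0.54628373 0.2055423  0.03091005] -10.834118770874236 0.029364808993424092 [ 0.59233969  3.62656437 -0.22863132] [-0.05056912  0.12518395]
tops hist from 120 by 2mm [ 0  0  0  0  0  0  5  5  0  0  0  0  0  0  0  0  4 38 37 38 40  0  0  0
  0  0  0  0  0]
tops hist from 120 by 2mm [ 3  1  1  2  1  2  2  1  1  1  0  0  0  0  0  0  2 15  5  6  4  5  1  0
  0  0  0  0  0]
```

>>> send_rows --plan '[[[1, 0.002, 0.01, 0, 0], [1, 0.004, 0.02, 0, 0], [1, 0.0055, 0.03, 0, 0], [1, 0.0075, 0.039, 0, 0], [1, 0.0075, 0.039, 0, 0]]]'

```text
t: 14.63
tool_pos: [0.5478, 0.2124, 0.0309]
orientation: [-2.422, -2.001, 0.001]
force: [0.2, -2.0, -1.4]
opening: 0.0297
gripper_force: 45.0
```

>>> send_rows --plan '[[[1, 0.001, 0.005, 0, 0], [1, 0.002, 0.01, 0, 0], [1, 0.003, 0.015, 0, 0], [1, 0.0035, 0.02, 0, 0]]]'

```text
t: 14.97
tool_pos: [0.5484, 0.2165, 0.0309]
orientation: [-2.422, -2.001, 0.0]
force: [-0.3, -2.1, -2.2]
opening: 0.0298
gripper_force: 45.0
```

>>> send_rows --plan '[[[1, 0.001, 0.005, 0, 0], [1, 0.002, 0.01, 0, 0], [1, 0.003, 0.015, 0, 0], [1, 0.0035, 0.02, 0, 0]]]'

```text
t: 15.3
tool_pos: [0.549, 0.2198, 0.0309]
orientation: [2.422, 2.001, -0.002]
force: [-0.9, -4.5, -2.2]
opening: 0.0298
gripper_force: 45.0
```

>>> send_rows --plan '[[[1, 0.0005, 0.0025, 0, 0], [1, 0.001, 0.005, 0, 0], [1, 0.0015, 0.0075, 0, 0], [1, 0.002, 0.01, 0, 0]]]'

```text
t: 15.63
tool_pos: [0.5494, 0.2219, 0.0309]
orientation: [2.422, 2.001, -0.002]
force: [-0.4, -4.5, -2.3]
opening: 0.0299
gripper_force: 45.0
```

>>> send_rows --plan '[[[1, 0.0005, 0.0025, 0, 0], [1, 0.001, 0.005, 0, 0], [1, 0.001, 0.005, 0, 0]]]'

```text
t: 15.88
tool_pos: [0.5496, 0.223, 0.0309]
orientation: [2.422, 2.001, -0.001]
force: [-2.3, -5.5, -2.1]
opening: 0.0298
gripper_force: 45.0
```

>>> send_rows --plan '[[[1, 0.0005, 0.0025, 0, 0], [1, 0.001, 0.005, 0, 0], [1, 0.001, 0.005, 0, 0]]]'

```text
t: 16.13
tool_pos: [0.5498, 0.224, 0.0309]
orientation: [2.422, 2.001, -0.001]
force: [-0.9, -5.1, -2.4]
opening: 0.0291
gripper_force: 45.0
```

Steady at about 5 N, so the plate is sliding. I continue in 1 mm steps.

>>> send_rows --plan '[[[1, 0.0005, 0.0025, 0, 0], [1, 0.001, 0.005, 0, 0], [1, 0.001, 0.005, 0, 0]]]'

```text
t: 16.38
tool_pos: [0.55, 0.2251, 0.0309]
orientation: [-2.422, -2.001, 0.001]
force: [-1.4, -5.9, -3.1]
opening: 0.0296
gripper_force: 45.0
```

>>> send_rows --plan '[[[1, 0.0005, 0.0025, 0, 0], [1, 0.001, 0.005, 0, 0], [1, 0.001, 0.005, 0, 0]]]'

```text
t: 16.63
tool_pos: [0.5502, 0.2263, 0.0309]
orientation: [-2.422, -2.001, 0.001]
force: [-1.2, -4.0, -4.8]
opening: 0.0295
gripper_force: 45.0
```

>>> send_rows --plan '[[[1, 0.0005, 0.0025, 0, 0], [1, 0.001, 0.005, 0, 0], [1, 0.001, 0.005, 0, 0]]]'

```text
t: 16.88
tool_pos: [0.5505, 0.2275, 0.0309]
orientation: [-2.422, -2.001, 0.0]
force: [-0.0, -3.7, -4.0]
opening: 0.03
gripper_force: 45.0
```

>>> send_rows --plan '[[[1, 0.0005, 0.0025, 0, 0], [1, 0.001, 0.005, 0, 0], [1, 0.001, 0.005, 0, 0]]]'

```text
t: 17.13
tool_pos: [0.5507, 0.2285, 0.0309]
orientation: [-2.422, -2.001, 0.0]
force: [-2.1, -3.5, -5.2]
opening: 0.0299
gripper_force: 45.0
```

>>> send_rows --plan '[[[1, 0.0005, 0.0025, 0, 0], [1, 0.001, 0.005, 0, 0], [1, 0.001, 0.005, 0, 0]]]'

```text
t: 17.38
tool_pos: [0.5507, 0.2287, 0.0309]
orientation: [2.422, 2.001, -0.002]
force: [-2.2, -5.8, -4.6]
opening: 0.0298
gripper_force: 45.0
```

>>> send_rows --plan '[[[1, 0.0005, 0.0025, 0, 0], [1, 0.0005, 0.0025, 0, 0]]]'

```text
t: 17.55
tool_pos: [0.5508, 0.2288, 0.031]
orientation: [2.421, 2.001, -0.003]
force: [-2.9, -7.6, -2.9]
opening: 0.0298
gripper_force: 45.0
```

>>> send_rows --plan '[[[1, 0.0005, 0.0025, 0, 0], [1, 0.0005, 0.0025, 0, 0]]]'

```text
t: 17.72
tool_pos: [0.5508, 0.2289, 0.0309]
orientation: [2.421, 2.0, -0.004]
force: [-3.4, -9.8, -2.5]
opening: 0.0295
gripper_force: 45.0
```

Stop found: force climbs about 4 N/mm with no further travel. I press to about 15 N and hold.

>>> send_rows --plan '[[[1, 0.0005, 0.003, 0, 0], [1, 0.001, 0.006, 0, 0], [1, 0.001, 0.006, 0, 0], [1, 0.001, 0.006, 0, 0]]]'

```text
t: 18.05
tool_pos: [0.5508, 0.2291, 0.031]
orientation: [2.421, 1.999, -0.006]
force: [-5.2, -14.5, 0.3]
opening: 0.0295
gripper_force: 45.0
```

>>> send_rows --plan '[[[1, 0, 0.001, 0, 0], [1, 0, 0.001, 0, 0], [1, 0, 0.001, 0, 0], [1, 0, 0.001, 0, 0], [1, 0, 0.001, 0, 0]]]'

```text
t: 18.47
tool_pos: [0.5508, 0.2291, 0.031]
orientation: [2.421, 1.999, -0.007]
force: [-5.6, -15.5, 0.7]
opening: 0.0299
gripper_force: 45.0
```

```bash
python3 - <<'E'
from h import *
st=telemetry.read_state(); print(st['t'],st['tool_pos'],tyaw(st),st['force'],st['force'][:2]@dy,w2dock(st['tool_pos']))
for n in('side','scene'):
    im,d,P=tops(n,lo=.056,hi=.062,st=st,minpx=4000)
    D=np.stack([(P[...,:2]-BAR)@dx,(P[...,:2]-BAR)@dy],-1)*1000
    m=(d>0)&(abs(D[...,0]+50)<20)&(D[...,1]>120)&(D[...,1]<180)&(P[...,2]>.030)&(P[...,2]<.038)
    print('tops from 120 by 2mm',np.histogram(D[...,1][m],bins=range(120,182,2))[0])
E
```

```text
18.4667 [0.55081743 0.2291079  0.03098834] -10.898004297516493 [ -5.63684136 -15.46531847   0.65877019] -16.24762390462042 [-0.05053147  0.14918166]
tops from 120 by 2mm [0 0 0 0 0 0 0 0 0 0 0 0 0 0 0 0 0 0 0 0 0 2 3 0 0 0 0 0 0 0]
tops from 120 by 2mm [0 0 0 0 0 0 0 0 0 0 0 0 0 0 0 0 0 0 0 0 0 0 0 1 3 5 3 0 0 0]
```

>>> send_rows --plan '[[[1, -0.0015, -0.008, 0, 0], [1, -0.003, -0.014, 0, 0], [1, -0.003, -0.014, 0, 0], [-0.3, -0.003, -0.014, 0, 0], [-0.3, -0.003, -0.014, 0, 0], [-0.3, -0.003, -0.014, 0, 0], [-0.3, -0.003, -0.014, 0, 0], [-0.3, -0.003, -0.014, 0, 0], [-0.3, -0.003, -0.014, 0, 0], [-0.3, -0.003, -0.014, 0, 0], [-0.3, -0.003, -0.014, 0, 0]]]'

```text
t: 19.48
tool_pos: [0.5509, 0.229, 0.0312]
orientation: [-2.422, -2.001, -0.0]
force: [-0.2, 0.2, 0.3]
opening: 0.0604
gripper_force: 0.0
```

>>> send_rows --plan '[[[-0.3, 0, 0, 0.1, 0], [-0.3, 0, 0, 0.25, 0], [-0.3, 0, 0, 0.4, 0], [-0.3, 0, 0, 0.55, 0], [-0.3, 0, 0, 0.6, 0], [-0.3, 0, 0, 0.6, 0], [-0.3, 0, 0, 0.6, 0]]]'

```text
t: 20.07
tool_pos: [0.551, 0.229, 0.1509]
orientation: [2.422, 2.001, 0.001]
force: [0.3, 0.7, -0.7]
opening: 0.0604
gripper_force: 0.0
```

```bash
python3 - <<'E'
from h import *
st=telemetry.read_state(); print(st['t'],st['tool_pos'],st['opening'],st['force'])
for n in('side','scene','wrist'):
    im,d,P=tops(n,lo=.056,hi=.067,st=st,minpx=40); cv2.imwrite(f'pics/{n}5.png',im)
    D=np.stack([(P[...,:2]-BAR)@dx,(P[...,:2]-BAR)@dy],-1)*1000
    m=(d>0)&(abs(D[...,0]+50)<20)&(D[...,1]>140)&(D[...,1]<182)&(P[...,2]>.031)&(P[...,2]<.038)
    print('plate top',np.percentile(D[...,1][m],[2,50,98]).round(1) if m.sum()>5 else None)
E
```

```text
20.0667 [0.55102115 0.22897192 0.15086274] 0.06042595478179728 [ 0.28098961  0.71997607 -0.73006331]
side 65 [279. 279.] mm [616.5  41.8] [12.8 17.2] 75.3 zmed 0.0601 dock [ 49.1 -22.5]
side 79 [258. 294.] mm [625.   85.7] [15.1 16.8] 28.2 zmed 0.0605 dock [49.2 22.2]
side 86 [248. 303.] mm [629.5 108.4] [16.1 16.2] 25.0 zmed 0.0603 dock [49.4 45.4]
side 75 [238. 310.] mm [633.4 128.1] [13.8 15.8] 77.4 zmed 0.0606 dock [49.5 65.5]
side 89 [301. 332.] mm [526.1 100.9] [15.3 15.1] 79.2 zmed 0.0603 dock [-50.8  18.7]
side 96 [290. 341.] mm [530.6 122.7] [15.6 17.1] 36.5 zmed 0.0601 dock [-50.4  40.9]
side 49 [337. 353.] mm [459.1  97.8] [24.7 11.7] 43.7 zmed 0.0617 dock [-116.1    3. ]
plate top [150.3 169.1 181.5]
scene 97 [436. 186.] mm [551.7 226.1] [12.7 30.4] 78.4 zmed 0.0641 dock [-49.1 146.4]
scene 52 [407. 191.] mm [538.1 165.9] [14.6 18.5] 60.2 zmed 0.0614 dock [-51.2  84.7]
scene 58 [417. 190.] mm [543.9 187. ] [15.7 17.9] 61.4 zmed 0.0616 dock [-49.5 106.5]
scene 55 [396. 192.] mm [534.9 144.3] [15.8 16. ] 73.3 zmed 0.0612 dock [-50.3  62.9]
scene 52 [385. 194.] mm [530.7 122
[... 717 characters left out ...]
.0618 dock [ 215.1 -319.3]
scene 127 [143. 354.] mm [ 694.3 -379.6] [20.4 63.1] 24.4 zmed 0.0615 dock [ 204.4 -421.9]
plate top [151.2 170.7 181.8]
wrist 617 [325. 241.] mm [553.8 227.6] [11.9 29.4] 79.3 zmed 0.0655 dock [-47.3 148.3]
wrist 350 [325. 288.] mm [546.3 188.2] [16.3 16.1] 13.5 zmed 0.0626 dock [-47.3 108.2]
wrist 622 [447. 287.] mm [644.6 169.9] [12.1 30.2] 79.0 zmed 0.0655 dock [ 52.7 108.6]
wrist 342 [325. 312.] mm [542.4 166.9] [16.6 16. ] 79.2 zmed 0.0624 dock [-47.2  86.5]
wrist 320 [325. 380.] mm [529.9 101.8] [16.5 16.8] 0.9 zmed 0.0623 dock [-47.2  20.2]
wrist 172 [258. 391.] mm [471.3 101. ] [10.5 20.7] 37.9 zmed 0.0613 dock [-104.6    8.4]
plate top [166.3 170.7 174. ]
```

View pics/scene5.png

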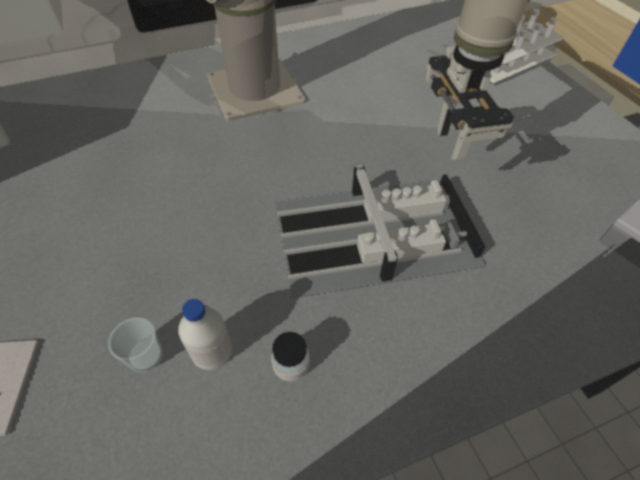

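The scene view shows the rack home in the near lane (handle at 436,186) and the gripper clear. The parked rack and the three bystanders have not moved. I hand it in.

```bash
python3 -c "
from plant import order
print(order.close_job())"
```

```text
the job is handed in; nothing more can be done
None
```

I loaded the loose rack into the free (near) lane, pressed the plate against its stop with about 16 N at the hand, and let go of the rack. In the last images it sat in the lane with its handle about 146 mm past the bar, and the parked rack, bottle, beaker and jar had not moved. I handed the job in at about 20 s; no verdict came back.

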